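# Lock the irrigation control box

## Robot

A 6-joint arm with a two-finger parallel gripper is mounted at the origin on the work surface. World frame = base frame: x ahead of the robot, y to its left, z up, the work surface at z = 0. Lengths are in m, angles in rad, forces in N, time in s.
With the tool pointing down it reaches from about 0.35 to 0.875 m from the base axis. Payload 4.2 kg.
Tool frame: the origin (TCP) lies at the very end of the fingers, on their centre line; the grasp point (between the pads) lies 19 mm behind it; z points along the fingers, x is the direction in which the jaws open and shut, and the axes are right-handed (so a half turn about z gives the same grasp; the last joint's range is limited). The gripper opens to 85 mm and grips with 20 to 120 N. Pads are 22 mm wide; open, the fingers measure 114 mm over their backs; the gripper's body (76 mm by 85 mm) begins 54 mm behind the grasp point. The pads swing forward as they close: fully open they stand 13 mm farther back than shut.
Start: joints at [-1.051, 0.385, 0.008, 0, -1.194, -0.259], TCP at [0.161, -0.604, 0.231] pointing down, gripper open.
Joint ranges: [-3.14, 3.14], [-1.21, 2.06], [-1.07, 1.41], [-3.16, 2.05], [-2.99, -0.16], [-3.1, 3.1]. Speed limits (rad/s): [2.79, 2.79, 3.14, 3.14, 3.14, 3.14].

## Interface

Orientations are given as [roll, pitch, yaw] about the fixed x, y, z axes, in that order (R = Rz(yaw) Ry(pitch) Rx(roll)).
In Python, from plant import env, get_image, workorder gives the robot as it stands. The module is installed in compiled form; this text tells all that it offers.
- The arm moves only by the tool servo_tool, never from a script. Its argument "plan" is a list of rows, each a list of 7 numbers: the shift along the tool's x, y, z in m, then the turn, a rotation vector about the tool's x, y, z in degrees, then the opening, from 0 (shut) to 1 (fully open). A call has 1 to 10 rows; each row shifts and turns the commanded pose from where the row before left it, along the tool's axes as they then stand; what a row does not reach is not made up. A row lasts 1/10 s, in which the tool goes at most 50 mm and 8.59 degrees, less where a joint would pass 70% of its speed; a pose out of reach is approached as far as the arm can. A call with a gripper value outside its range is refused whole. The fingers move at their own pace and stop on an object; the grip force is fixed at half the most. Time passes only in rows, so rows that do not move let the fingers close. It gives the time, the measured TCP pose, the force and the opening at its end, in the units of the state.
- env.observe(): the state, without advancing time (a new reading comes with each control period).
- get_image(name): name is "scene" or "top"; returns a dict with "pixels" (480x640x3 uint8, red, green, blue), "fov_y" (degrees; the focal length in pixels is half the picture's height over the tangent of half this angle, whatever the lens; pixels are square), "cx", "cy" (the principal point, pixels), "rvec" (rotation vector, rad) and "tvec" (3), from world to camera coordinates, as OpenCV has them. Camera axes: x right, y down, z forward; pixel columns grow to the right and rows downward; lengths in m; the calibration is good to about 2 mm. A picture is of the moment at which its call begins. There is no depth.
- workorder.close_job(): hands the job in, once; it reports no verdict.
The state is a dict: "time": time; "q": joint angles; "joint_velocities": joint speeds; "joint_torque": joint torques, N m; "tcp_pos": TCP position; "ee_rot": TCP orientation; "force": force on the tool from outside, world axes, zero at the start; "wrist_torque": the same for the moment, N m; "opening": finger opening in m.
Only numpy, scipy, OpenCV 4.12 (cv2) and the standard library are available. Lean on these libraries where they do the work, as an engineer would, in place of code of your own. Each camera call takes 0.05 s, during which the arm holds its last target.

## Task

Two irrigation control boxes lie on the garden shop's bench and one still has its cover lock open. Take the flat-bladed key out of its wooden stand, put the blade into the slot of the open lock and, pressing and turning gently (the lock must never feel more than about 25 N in all), turn it clockwise about a quarter turn until it seats firmly against its stop; then stand the key back in its stand and let go. Turn the lock with the key only, leave the other box's lock alone and do not push the other things about.

Things in the scene. Friction and masses are not known exactly. Their poses are not given: they have to be found in the camera images.
- key: Loose upright flat-bladed key, 100 mm tall, about 90 g, blade down in the stand. Origin: middle of the blade's lower edge, z up. Steel blade 28 mm wide along x, 3 mm thick along y, z 0 to 14 mm. Steel shank 10 mm in diameter, z 12 to 60 mm. Green T grip with a black band, z 60 to 100 mm, in the blade's plane. A half turn makes no difference. It can shift a little in the fingers.
- key_grip (a point): Point to take the key by, 86 mm above its origin on its axis, 14 mm below the grip's top. The grip is 46 mm along x, 20 mm along y, 40 mm tall: take it from above across its 20 mm.
- stand: Fixed wooden block 90 x 70 x 70 mm (x, y, z), origin at the centre of its underside. An upright through hole in the middle of its top, 36 mm along x and 15 mm along y, holds the key: the underside of the key's grip rests on the block's top (z 70 mm), so the key's origin is 10 mm above the bench. The grip's long side starts along the stand's x, within about 0.12 rad.
- box_a: The box whose lock is open. Fixed, lying on its back: grey base, white cover, 134 x 114 x 70 mm (x, y, z), origin at the centre of its underside. Lock on the cover at x -20 mm, y 0, in a black collar with a white dot at -x, green dots at +y and -y. Dark window and blue strip on its +x half. Looks like box_b but for the lock's angle; box_a, box_b and the stand may be in any order.
- box_b: The second control box, same make as box_a, whose lock is already closed (slot in line with the green dots). To be left alone.
- lock_a_slot (a point): Centre of the top of box_a's lock, 84 mm above the bench; turns with the lock, x along the slot, z up. Round brass head, 44 mm across, 14 mm above the cover. Slot right across it, 4.5 mm wide, 6 mm deep, square-edged: a blade enters if within about 1 mm and 0.05 rad, else shift or twist it while pressing lightly. The head is sprung: 3 N starts it down, 7 N at 5 mm, then a hard stop.
- lock_a (a joint): Angle of box_a's lock, rad, clockwise from above. Starts open, -0.2 to 0.2 (at 0 the slot is along the box's x, to the white dot); its seat is a rubber-backed stop at 1.571, slot along the box's y, to the green dots. Stays where left. Turns at 0.045 N m, rising fast at the stop: firm is 0.13 to 0.22 N m, more is too much. Blade play, 0.05 rad each way, makes the key turn further than the lock.
- lock_b (a joint): Angle of box_b's lock, same meaning; starts closed, between 1.53 and 1.571, and must stay there.
- pots_terracotta: Bystander: stack of upturned terracotta-coloured pots, 120 mm across, 150 mm tall, origin under its centre.
- pots_sand: Bystander: stack of upturned sand-coloured pots, 110 mm across, 160 mm tall, origin under its centre.
- feed_bottle: Bystander: green bottle with white label and orange cap, 68 mm across, 190 mm tall, origin under its centre.
- seedling_pot: Bystander: small open terracotta pot, 70 mm across, 60 mm tall, origin under its centre, nearer the robot than the boxes.
- seed_jar: Bystander: amber glass jar with brass lid, 60 mm across, 75 mm tall, origin under its centre, nearer the robot than the boxes.

How it is judged:
By the outcome, as a careful person would: the job done as asked, in the order asked, and still so for the second after the job is handed in, with the robot touching nothing.
It also fails if it takes over 72 s, if anything falls off the work surface, if the arm or the gripper's body presses on something with over 40 N, if the wrist force passes 120 N, or if a joint passes its speed limit or range.

## Working session

There is one attempt and no reset: what is moved stays moved. The work goes in short steps, Python scripts to look and compute and a tool call to move; the robot and the scene stay as the last step left them, time stands still between calls to the robot, and variables do not carry over. Pictures are saved under pics/ and viewed, and the job is handed in when it is done.

Besides the shell and the picture viewer there is one more tool, called after "Emit:" as name([rows], argument=value, ...), one row to a line, values as JSON. servo_tool: Moves the arm, as the interface text tells. Its arguments: {"type":"object","properties":{"plan":{"type":"array","items":{"type":"array","items":{"type":"number"}}}},"required":["plan"]}

```bash
mkdir -p pics; python3 - <<'E'
from plant import env,get_image
import cv2,numpy as np
print(env.observe())
for n in("scene","top"):
    d=get_image(n); cv2.imwrite(f"pics/{n}0.png",d["pixels"][:,:,::-1]); print({k:v for k,v in d.items() if k!="pixels"})
    print([k for k in d])
E
```

```text
{'time': 0.0, 'q': array([-1.05142229e+00,  3.85584867e-01,  6.64108100e-03, -5.16182008e-04,
       -1.19398558e+00, -2.58609140e-01]), 'joint_velocities': array([ 0.00028582,  0.00131036, -0.00024826, -0.00084157, -0.00182523,
        0.00078126]), 'joint_torque': array([ 5.45842631e-04, -3.92288196e+01,  1.88401741e+01,  4.18631718e+00,
       -4.61119358e-03, -2.59959904e-06]), 'tcp_pos': array([ 0.16102043, -0.60330757,  0.2302079 ]), 'ee_rot': array([-3.14151076e+00, -2.18479525e-03,  1.83137069e+00]), 'force': array([ 0.8285242 ,  0.10144679, -0.18995484]), 'wrist_torque': array([ 0.00495264,  0.02963363, -0.0020534 ]), 'opening': 0.08542791228934522}
{'fov_y': 52.60221313861796, 'cx': 313.2647736357128, 'cy': 242.39047811588756, 'rvec': array([ 2.20134927,  1.57485795, -0.41550515]), 'tvec': array([-0.19952678, -0.44941408,  1.1925793 ])}
['pixels', 'fov_y', 'cx', 'cy', 'rvec', 'tvec']
{'fov_y': 50.93570419323777, 'cx': 315.2438457644423, 'cy': 244.75427205449327, 'rvec': array([ 2.15869758, -2.20649432,  0.06012642]), 'tvec': array([0.03404457, 0.56008637, 0.96901962])}
['pixels', 'fov_y', 'cx', 'cy', 'rvec', 'tvec']
```

View pics/scene0.png

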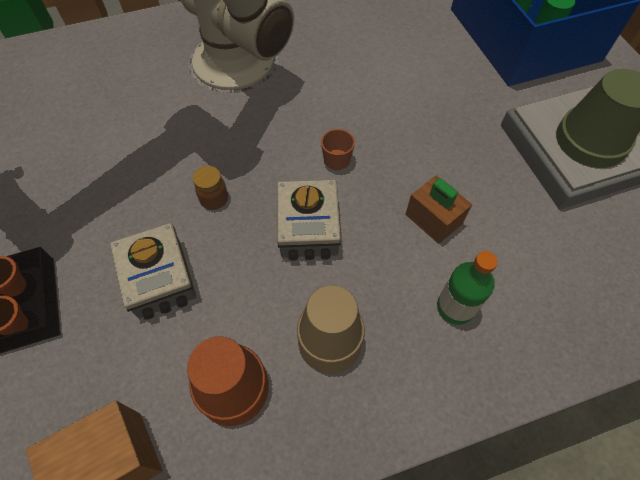

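View pics/top0.png

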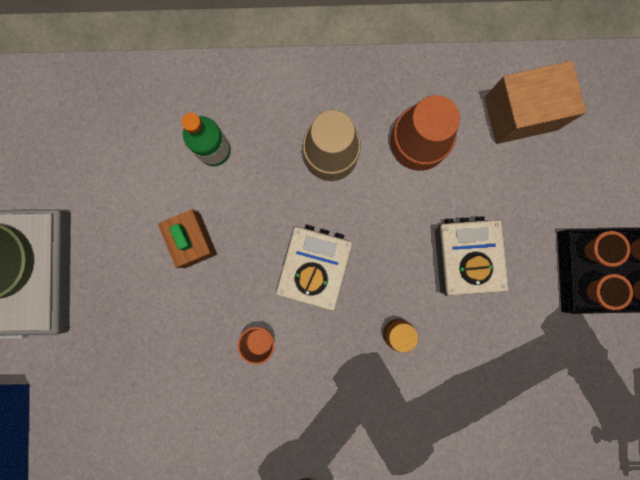

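Both boxes lie in the middle of the top view. The middle one (lock at about (311,278)) has its slot along the strip-to-lock axis, so it is open and is box_a. The right one (478,268) is closed. The stand is at (186,238) with the green grip at (179,237).

```bash
cat > h.py <<'E'
import cv2,numpy as np
from plant import env,get_image
def cam(d):
    h=d["pixels"].shape[0]; f=h/2/np.tan(np.radians(d["fov_y"]/2))
    K=np.array([[f,0,d["cx"]],[0,f,d["cy"]],[0,0,1]]); R=cv2.Rodrigues(np.array(d["rvec"]))[0]; return K,R,np.array(d["tvec"])
def ray(d,uv,z):
    K,R,t=cam(d); uv=np.atleast_2d(uv).astype(float)
    r=np.c_[uv,np.ones(len(uv))]@np.linalg.inv(K).T@R; c=-R.T@t
    s=(z-c[2])/r[:,2]; return c+s[:,None]*r
def proj(d,P):
    K,R,t=cam(d); p=(np.atleast_2d(P)@R.T+t)@K.T; return p[:,:2]/p[:,2:]
def crop(d,x0,y0,x1,y1,k,name):
    cv2.imwrite(name,cv2.resize(np.ascontiguousarray(d["pixels"][y0:y1,x0:x1,::-1]),None,fx=k,fy=k,interpolation=cv2.INTER_CUBIC))
E
python3 - <<'E'
from h import *
t=get_image("top"); s=get_image("scene")
crop(t,140,190,240,290,5,"pics/t_stand.png"); crop(t,265,215,365,315,5,"pics/t_box.png")
a=cv2.imread("pics/t_stand.png");b=cv2.imread("pics/t_box.png");
crop(s,265,165,365,265,4,"pics/a.png");crop(s,395,155,495,255,4,"pics/b.png")
cv2.imwrite("pics/s_both.png",np.hstack([cv2.imread("pics/a.png"),cv2.imread("pics/b.png")]))
cv2.imwrite("pics/t_both.png",cv2.resize(np.hstack([a,b]),(800,400)))
# masks
for n,d in(("top",t),("scene",s)):
    hsv=cv2.cvtColor(d["pixels"],cv2.COLOR_RGB2HSV)
    for c,lo,hi in(("green",(45,100,60),(85,255,255)),("orange",(5,120,60),(25,255,255)),("blue",(105,120,60),(125,255,255)),("white",(10,5,150),(40,70,255))):
        m=cv2.inRange(hsv,lo,hi); k,l,st,ce=cv2.connectedComponentsWithStats(m)
        for i in range(1,k):
            if st[i,4]>3: print(n,c,st[i],ce[i].round(2))
E
```

```text
top green [183 117  38  38 827] [203.43 137.52]
top green [221 136   1   5   5] [221. 138.]
top green [170 224  19  26 276] [178.71 236.67]
top green [489 265   3   4   9] [490.22 266.33]
top green [460 267   4   5  14] [461.64 268.79]
top green [296 273   3   4  11] [297.09 274.64]
top green [323 281   4   4  13] [324.62 282.38]
top orange [ 485   61  101   82 4986] [538.82 100.54]
top orange [491  87  10  12  30] [495.77  92.37]
top orange [ 390   95   70   75 3831] [425.33 132.58]
top orange [181 113  21  20 318] [191.23 122.39]
top orange [493 126   4   3   5] [494.6 127.4]
top orange [ 158  210   58   58 1548] [185.65 239.57]
top orange [586 230  45  37 537] [609.61 248.82]
top orange [587 244   5   4   8] [589.25 245.38]
top orange [465 255  26  26 491] [477.45 267.76]
top orange [299 266  25  26 478] [310.81 278.43]
top orange [592 274  42  37 525] [612.78 291.32]
top orange [590 285   3   3   4] [591.25 286.25]
top orange [636 285   3   3   4] [637.   286.25]
top orange [589 289   3   2   5] [590.  289.4]
top orange [588 292   3   4   7] [589.43 293.  ]
top orange [592 294   
[... 1586 characters left out ...]
   5   5   7] [424.43 230.14]
scene orange [430 235   6   6   6] [432.5 237.5]
scene orange [130 238  27  25 521] [143.67 249.95]
scene orange [474 251  24  23 412] [485.38 261.85]
scene orange [  0 256  18  78 505] [  8.53 296.19]
scene orange [ 187  337   80   89 5381] [225.59 381.24]
scene orange [  26  401  136   79 6192] [ 89.36 450.7 ]
scene blue [511   0 129  27 583] [561.36  11.13]
scene blue [287 216  43   4 100] [307.29 217.34]
scene blue [128 263  45  17 116] [150.44 271.13]
scene white [266   0   9   8  30] [269.97   2.1 ]
scene white [192  45  45  42 554] [209.1   71.22]
scene white [ 278  180   61   60 1821] [307.26 210.16]
scene white [ 111  225   77   79 2176] [147.34 263.63]
```

View pics/t_both.png

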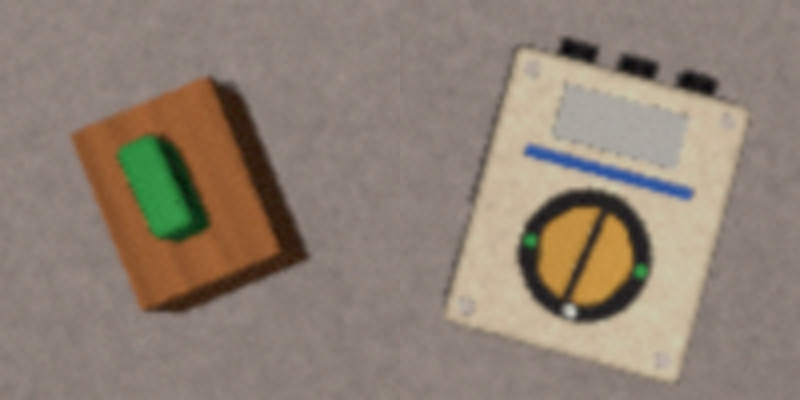

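View pics/s_both.png

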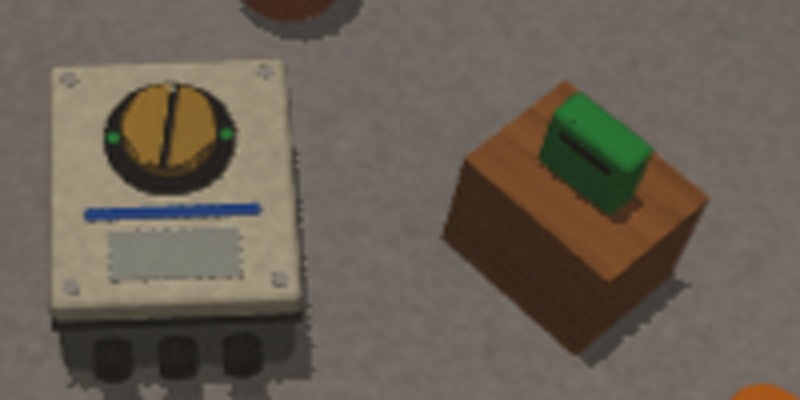

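```bash
python3 - <<'E'
from h import *
def ax(p): # longest pca
    u,s,v=np.linalg.svd(p-p.mean(0)); return np.degrees(np.arctan2(v[0,1],v[0,0]))%180
for n in("top","scene"):
    d=get_image(n); px=d["pixels"]; hsv=cv2.cvtColor(px,cv2.COLOR_RGB2HSV)
    G,A,B=(((179,237),(311,278),(478,268)) if n=="top" else ((445,188),(307,197),(144,250)))
    # grip
    m=cv2.inRange(hsv,(45,80,30),(90,255,255)); 
    mb=cv2.inRange(hsv,(45,100,130 if n=="top" else 110),(90,255,255))
    for nm,mm in(("grip all",m),("grip bright",mb)):
        k,l,st,ce=cv2.connectedComponentsWithStats(mm); i=l[G[1]-(0 if n=="top" else 6),G[0]]
        if i==0: print("miss"); continue
        ys,xs=np.where(l==i); P=ray(d,np.c_[xs,ys],0.110)
        r=cv2.minAreaRect(np.float32(P[:,:2]*1000)); print(n,nm,len(xs),P.mean(0).round(4),"rect",np.round(r[0],1),np.round(r[1],1),round(r[2],1),"pca",ax(P[:,:2]).round(1))
    for nm,C in(("A",A),("B",B)):
        # upsampled region
        k=8; x0,y0=C[0]-25,C[1]-25
        up=cv2.resize(px[y0:y0+50,x0:x0+50],None,fx=k,fy=k,interpolation=cv2.INTER_CUBIC)
        h2=cv2.cvtColor(up,cv2.COLOR_RGB2HSV); m=cv2.inRange(h2,(5,110,90),(25,255,255))
        cs,_=cv2.findContours(m,cv2.RETR_EXTERNAL,cv2.CHAIN_APPROX_NONE)
        pts=np.vstack([c for c in cs if cv2.contourArea(c)>1500])
        hull=cv2.convexHull(pts)[:,0]
        f=lambda p:(np.asarray(p,float)+.5)/k-.5+[x0,y0]
        W=ray(d,f(hull),0.084)[:,:2]
        e=cv2.fitEllipse(np.float32(W*1000)); print(n,nm,"head",np.round(e,1) if 0 else (np.round(e[0],1),np.round(e[1],1)))
        # slot: dark inside eroded hull
        hm=np.zeros_like(m); cv2.fillConvexPoly(hm,hull,255); hm=cv2.erode(hm,np.ones((25,25)))
        v=h2[:,:,2]; med=np.median(v[hm>0]); w=np.clip(med*0.75-v.astype(float),0,None)*(hm>0)
        ys,xs=np.where(w>0); ww=w[ys,xs]; Q=ray(d,f(np.c_[xs,ys]),0.084)[:,:2]; c=(Q*ww[:,None]).sum(0)/ww.sum()
        cv=(Q-c).T@((Q-c)*ww[:,None]); ev,V=np.linalg.eigh(cv); print("  slot c",c.round(4),"ang",np.degrees(np.arctan2(V[1,1],V[0,1])).round(2)%180,"ratio",(ev[0]/ev[1])**.5)
    # box covers
    for nm,C in(("A",A),("B",B)):
        m=cv2.inRange(hsv,(8,5,100),(45,95,255)); cnt,l,st,ce=cv2.connectedComponentsWithStats(m)
        ds=[(abs(ce[i]-C).sum(),i) for i in range(1,cnt) if 1000<st[i,4]<9000]; i=min(ds)[1]
        c=max(cv2.findContours((l==i).astype(np.uint8),0,1)[0],key=cv2.contourArea)
        W=ray(d,c[:,0],0.07)[:,:2]*1000; r=cv2.minAreaRect(np.float32(W)); print(n,nm,"cover",np.round(r[0],1),np.round(r[1],1),round(r[2],2))
    # stand top
    S={"top":[(158.5,223.5),(192,210),(209,252.5),(175.5,266.5)],"scene":[(436.5,176),(471.5,205.5),(447,225),(412,195)]}[n]
    W=ray(d,S,0.07)[:,:2]*1000; print(n,"stand",W.mean(0).round(1),[np.linalg.norm(W[i]-W[i-1]).round(1) for i in range(4)],[np.degrees(np.arctan2(*(W[i]-W[i-1])[::-1])).round(1) for i in range(4)])
    dots=dict(top=[(297.09,274.64),(324.62,282.38),(307.2,292.2)],scene=[(321,198),(292.8,199)])[n]
    D=ray(d,dots,0.074)[:,:2]; print("dots mid",D[:2].mean(0).round(4),"y axis ang",np.degrees(np.arctan2(*(D[0]-D[1])[::-1])).round(1)%180, len(D)>2 and D[2])
E
```

```text
top grip all 346 [0.5746 0.2618 0.11  ] rect [574.9 261.8] [48.4 24.3] 24.1 pca 28.2
top grip bright 185 [0.5754 0.266  0.11  ] rect [575.5 266.2] [40.6 15.2] 23.6 pca 23.3
top A head (array([495. ,  30.7]), array([44.7, 45.8]))
  slot c [0.4952 0.0306] ang 154.84 ratio 0.1019580291243513
top B head (array([ 507.8, -273.1]), array([44.6, 46.7]))
  slot c [ 0.5081 -0.2728] ang 94.34 ratio 0.10128014309819515
top A cover [ 347.4 -515.3] [101.9 145.6] 88.81
top B cover [ 347.4 -515.3] [101.9 145.6] 88.81
top stand [575.3 266.2] [np.float64(87.0), np.float64(67.3), np.float64(86.2), np.float64(67.3)] [np.float64(21.3), np.float64(-69.2), np.float64(-158.7), np.float64(111.5)]
dots mid [0.4949 0.0307] y axis ang 73.1 [0.46995936 0.0378845 ]
scene grip all 477 [0.5881 0.2566 0.11  ] rect [587.9 256.2] [52.8 41.9] 24.8 pca 173.8
miss
scene A head (array([499.2,  29.8]), array([43.1, 49.2]))
  slot c [0.4985 0.03  ] ang 154.87 ratio 0.09813961863297119
scene B head (array([ 510.9, -273.3]), array([43.7, 45.4]))
  slot c [ 0.511  -0.2722] ang 94.76 ratio 0.08882043943219445
scene A cover [1047.3  310.3] [96.8 78.1] 71.26
scene B cover [1047.3  310.3] [96.8 78.1] 71.26
scene stand [580.1 267. ] [np.float64(67.3), np.float64(88.1), np.float64(65.7), np.float64(86.9)] [np.float64(111.8), np.float64(21.0), np.float64(-69.3), np.float64(-157.9)]
dots mid [0.4977 0.0302] y axis ang 73.4 False
```

Emit:
servo_tool([
  [0.033,0.0285,0,0,0,0,1],
  [0.033,0.0285,0,0,0,0,1],
  [0.033,0.0285,0,0,0,0,1],
  [0.033,0.0285,0,0,0,0,1],
  [0.033,0.0285,0,0,0,0,1],
  [0.033,0.0285,0,0,0,0,1],
  [0.033,0.0285,0,0,0,0,1],
  [0.033,0.0285,0,0,0,0,1],
  [0.033,0.0285,0,0,0,0,1],
  [0.033,0.0285,0,0,0,0,1],
])

```text
time: 1.3
tcp_pos: [0.3519, -0.2099, 0.2317]
ee_rot: [3.141, 0.0, 1.832]
force: [1.3, -1.1, 1.3]
opening: 0.0853
```

Emit:
servo_tool([
  [0.033,0.0285,0,0,0,0,1],
  [0.033,0.0285,0,0,0,0,1],
  [0.033,0.0285,0,0,0,0,1],
  [0.033,0.0285,0,0,0,0,1],
  [0.033,0.0285,0,0,0,0,1],
  [0.033,0.0285,0,0,0,0,1],
  [0.033,0.0285,0,0,0,0,1],
  [0.033,0.0285,0,0,0,0,1],
  [0.033,0.0285,0,0,0,0,1],
  [0.033,0.0285,0,0,0,0,1],
])

```text
time: 2.3
tcp_pos: [0.5422, 0.1826, 0.2314]
ee_rot: [3.141, -0.0, 1.832]
force: [-0.2, 0.2, 0.2]
opening: 0.0857
```

Emit:
servo_tool([
  [0.037,0.028,0,0,0,-8.5,1],
  [0,0,0,0,0,-8.5,1],
  [0,0,0,0,0,-8.5,1],
  [0,0,0,0,0,-8.5,1],
  [0,0,0,0,0,-8.5,1],
  [0,0,0,0,0,-8.5,1],
  [0,0,0,0,0,-8.5,1],
  [0,0,0,0,0,-8.5,1],
  [0,0,0,0,0,-8.5,1],
  [0,0,0,0,0,-8.5,1],
])

```text
time: 3.3
tcp_pos: [0.5592, 0.2238, 0.2312]
ee_rot: [-3.142, -0.0, -2.962]
force: [-0.6, -0.2, -0.7]
opening: 0.0852
```

Emit:
servo_tool([
  [0,0,0,0,0,-8.5,1],
  [0,0,0,0,0,-8.5,1],
  [0,0,0,0,0,-8.5,1],
  [0,0,0,0,0,-8.5,1],
  [0,0,0,0,0,-8.5,1],
  [0,0,0,0,0,-8.5,1],
  [0,0,0,0,0,-8.5,1],
  [0,0,0,0,0,-8.5,1],
  [0,0,0,0,0,-8.5,1],
  [0,0,0,0,0,-8.5,1],
])

```text
time: 4.3
tcp_pos: [0.5592, 0.2238, 0.2312]
ee_rot: [3.141, -0.0, -1.478]
force: [-0.1, -0.0, 0.7]
opening: 0.0856
```

```bash
python3 - <<'E'
from h import *
o=env.observe(); print(o["time"],o["q"].round(3),o["tcp_pos"].round(4),np.degrees(o["ee_rot"]).round(2),o["force"].round(2),o["wrist_torque"].round(3))
d=get_image("top"); cv2.imwrite("pics/t1.png",d["pixels"][:,:,::-1])
d=get_image("scene"); crop(d,340,60,560,260,3,"pics/s1.png")
E
```

```text
4.3 [ 0.649  0.346 -0.051 -0.    -1.174  1.014] [0.5592 0.2238 0.2312] [179.99  -0.   -84.71] [-0.12 -0.03  0.68] [-0.038 -0.04   0.059]
```

View pics/s1.png

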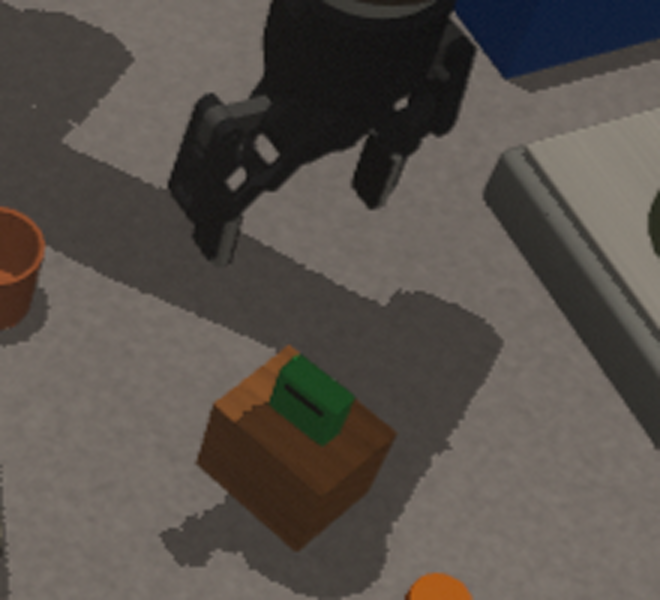

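The scene crop shows the open gripper above and toward the robot side of the stand, with the grip clear. I'll align it and descend.

Emit:
servo_tool([
  [-0.0408,-0.0222,0,0,0,0,1],
  [0,0,0.03,0,0,-8,1],
  [0,0,0.03,0,0,-8,1],
  [0,0,0.03,0,0,-2.2,1],
  [0,0,0.02,0,0,0,1],
  [0,0,0,0,0,0,1],
])

```text
time: 5.0
tcp_pos: [0.5759, 0.2651, 0.1176]
ee_rot: [3.134, -0.001, -1.17]
force: [0.3, -0.1, 0.6]
opening: 0.0853
```

```bash
python3 - <<'E'
from h import *
o=env.observe(); print(o["time"],o["q"].round(3),o["tcp_pos"].round(4),np.degrees(o["ee_rot"]).round(2),o["force"].round(2),o["wrist_torque"].round(3))
d=get_image("scene"); crop(d,340,60,560,260,3,"pics/s2.png")
print(proj(d,o["tcp_pos"]), proj(get_image("top"),o["tcp_pos"]))
E
```

```text
5.0 [ 6.860e-01  4.980e-01 -1.110e-01 -1.000e-03 -9.690e-01  1.286e+00] [0.5759 0.2651 0.1176] [ 1.7957e+02 -7.0000e-02 -6.7050e+01] [ 0.29 -0.11  0.62] [-0.013  0.009  0.054]
[[445.52193648 183.43334709]] [[177.03169842 235.5833867 ]]
```

View pics/s2.png

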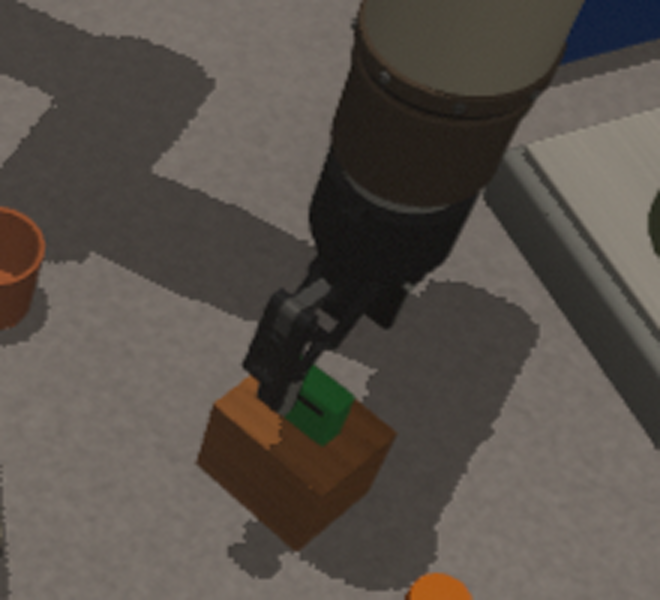

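Emit:
servo_tool([
  [0,0,0.015,0,0,0,1],
  [0,0,0.015,0,0,0,1],
  [0,0,0.011,0,0,0,1],
  [0,0,0,0,0,0,0],
  [0,0,0,0,0,0,0],
  [0,0,0,0,0,0,0],
  [0,0,0,0,0,0,0],
  [0,0,0,0,0,0,0],
  [0,0,0,0,0,0,0],
])

```text
time: 6.0
tcp_pos: [0.5784, 0.2667, 0.0813]
ee_rot: [-3.14, 0.0, -1.167]
force: [-0.3, -0.1, 3.2]
opening: 0.0191
```

```bash
cat > o.py <<'E'
from h import *
o=env.observe(); print(round(o["time"],2),o["q"].round(3),o["tcp_pos"].round(4),np.degrees(o["ee_rot"]).round(2),o["force"].round(2),o["wrist_torque"].round(3),round(o["opening"],4))
E
python3 o.py
```

```text
6.0 [ 0.686  0.538 -0.147  0.    -0.884  1.289] [0.5784 0.2667 0.0813] [-1.799e+02  1.000e-02 -6.685e+01] [-0.34 -0.07  3.22] [ 0.016  0.087 -0.032] 0.0191
```

Emit:
servo_tool([
  [0,0,-0.01,0,0,0,0],
  [0,0,-0.02,0,0,0,0],
  [0,0,-0.03,0,0,0,0],
  [0,0,-0.03,0,0,0,0],
  [0,0,-0.03,0,0,0,0],
  [0,0,0,0,0,0,0],
  [0,0,0,0,0,0,0],
])

```text
time: 6.7
tcp_pos: [0.5776, 0.2664, 0.201]
ee_rot: [-3.141, 0.001, -1.167]
force: [0.0, 0.0, -1.5]
opening: 0.0189
```

```bash
python3 o.py; python3 - <<'E'
from h import *
d=get_image("scene"); crop(d,340,60,560,260,3,"pics/s3.png")
E
```

```text
6.7 [ 6.860e-01  4.240e-01 -8.000e-03 -1.000e-03 -1.137e+00  1.289e+00] [0.5776 0.2664 0.201 ] [-1.7995e+02  5.0000e-02 -6.6880e+01] [ 0.05  0.05 -1.46] [-0.038  0.068 -0.021] 0.0189
```

View pics/s3.png

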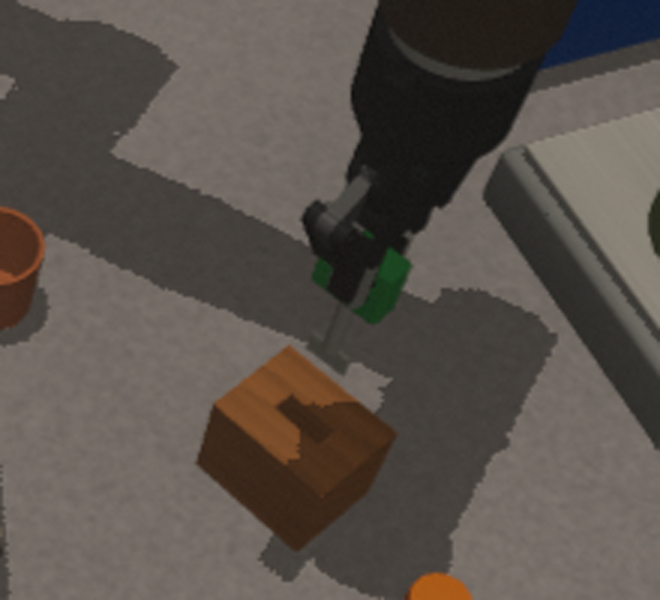

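The key is held upright. The hole in the stand is empty and the blade shows at about crop (327,361). I'll move it over lock A.

Emit:
servo_tool([
  [0.0165,0.0148,0,0,0,0,0],
  [0.0265,0.0238,0,0,0,0,0],
  [0.0365,0.0328,0,0,0,0,0],
  [0.0365,0.0328,0,0,0,0,0],
  [0.0265,0.0238,0,0,0,0,0],
  [0.0265,0.0238,0,0,0,0,0],
  [0.0165,0.0148,0,0,0,0,0],
  [0,0,0,0,0,8,0],
  [0,0,0,0,0,8,0],
  [0,0,0,0,0,8,0],
])

```text
time: 7.75
tcp_pos: [0.4964, 0.0296, 0.1988]
ee_rot: [3.138, -0.001, -1.592]
force: [0.3, -0.3, -1.1]
opening: 0.0189
```

Emit:
servo_tool([
  [0,0,0,0,0,8,0],
  [0,0,0.01,0,0,8,0],
  [0,0,0.01,0,0,8.27,0],
  [0,0,0,0,0,0,0],
  [0,0,0,0,0,0,0],
])

```text
time: 8.25
tcp_pos: [0.497, 0.0301, 0.1795]
ee_rot: [3.14, -0.002, -2.006]
force: [-0.4, -0.2, -0.9]
opening: 0.0188
```

```bash
python3 o.py; python3 - <<'E'
from h import *
d=get_image("scene"); crop(d,260,130,360,230,6,"pics/s4.png")
d=get_image("top"); crop(d,260,200,380,320,5,"pics/t4.png")
E
```

```text
8.25 [ 0.387  0.218 -0.373  0.    -0.982  0.748] [0.497  0.0301 0.1795] [ 1.7991e+02 -1.0000e-01 -1.1495e+02] [-0.35 -0.18 -0.86] [ 0.007  0.057 -0.046] 0.0188
```

View pics/s4.png

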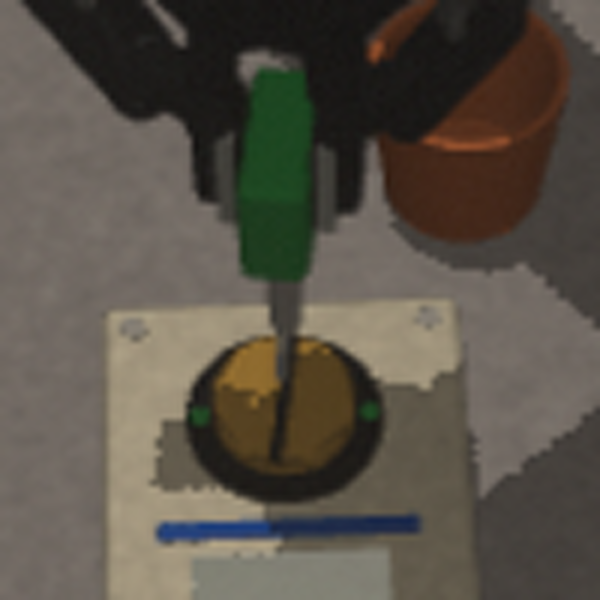

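View pics/t4.png

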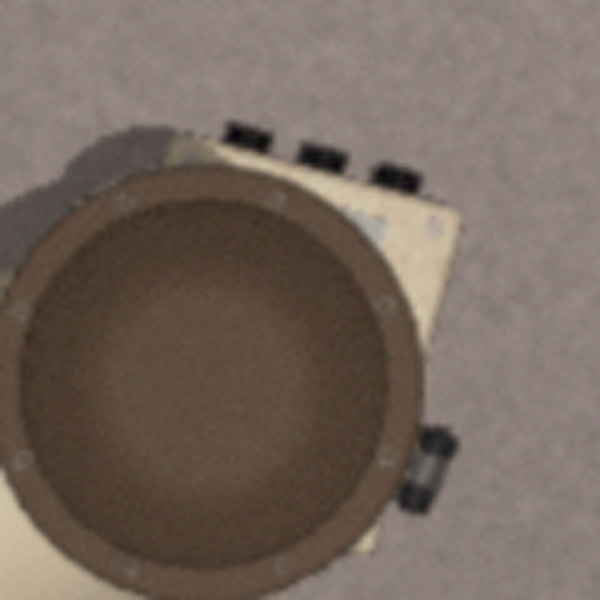

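The scene crop shows the key above the lock head with its tip near (284,380) and the slot running from about (290,345) to (275,460). The top view is blocked by the wrist. I'll lower to about 3 mm above the head and compare blade with slot in the same view.

Emit:
servo_tool([
  [0,0,0.008,0,0,0,0],
  [0,0,0.008,0,0,0,0],
  [0,0,0.005,0,0,0.2,0],
  [0,0,0,0,0,0,0],
  [0,0,0,0,0,0,0],
])

```text
time: 8.85
tcp_pos: [0.4976, 0.0303, 0.1592]
ee_rot: [3.141, -0.0, -2.013]
force: [-0.7, 0.6, -1.2]
opening: 0.0191
```

```bash
python3 o.py; python3 - <<'E'
from h import *
o=env.observe()
d=get_image("scene"); crop(d,285,160,335,220,12,"pics/s5.png")
p=o["tcp_pos"]; psi=o["ee_rot"][2]; kx=np.array([np.cos(psi+np.pi/2),np.sin(psi+np.pi/2),0])
for s in(-14,0,14): print(s,((proj(d,p-[0,0,.0713]+kx*s/1000)[0]-[285,160])*12).round(0))
sl=np.radians(-25.15);u=np.array([np.cos(sl),np.sin(sl),0])
for s in(-22,0,22): print("slot",s,((proj(d,np.array([.497,.0303,.084])+u*s/1000)[0]-[285,160])*12).round(0))
E
```

```text
8.85 [ 0.387  0.24  -0.402  0.    -0.93   0.742] [0.4976 0.0303 0.1592] [ 1.7999e+02 -2.0000e-02 -1.1531e+02] [-0.73  0.64 -1.16] [ 0.051 -0.01  -0.047] 0.0191
-14 [272. 336.]
0 [261. 410.]
14 [250. 486.]
slot -22 [277. 305.]
slot 0 [260. 422.]
slot 22 [243. 541.]
```

View pics/s5.png

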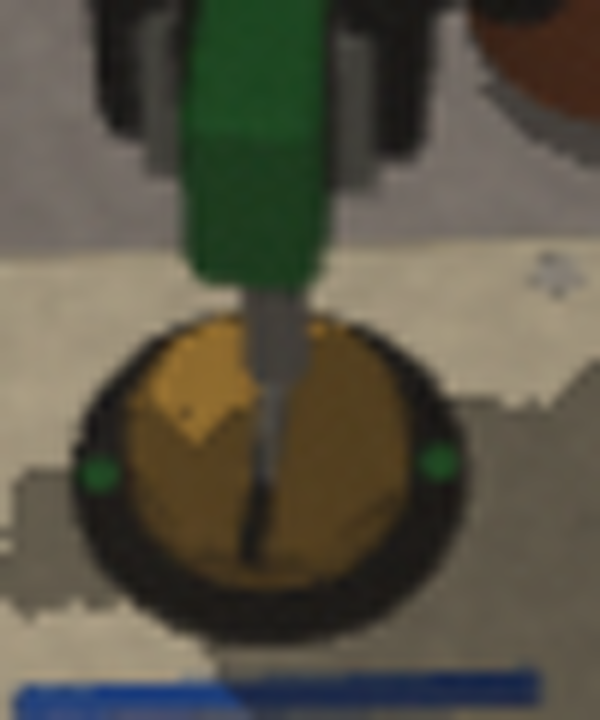

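```bash
python3 - <<'E'
from h import *
d=get_image("scene"); px=d["pixels"].astype(int)
for r in range(186,209): print(r,' '.join('%3d/%3d'%(px[r,c,0],px[r,c,2]) for c in range(299,315)))
E
```

```text
186 150/116 144/111 117/ 89 104/ 68 115/ 55  92/ 39  91/ 50  64/ 56  67/ 58  67/ 58  65/ 56  72/ 55  90/ 50  94/ 62 129/ 99 149/116
187  85/ 64  79/ 47 105/ 40 143/ 46 142/ 47 133/ 47  90/ 48  66/ 56  68/ 58  68/ 58  66/ 58  85/ 51 123/ 41  89/ 32  98/ 37  58/ 36
188  92/ 36 142/ 43 140/ 46 142/ 46 143/ 47 132/ 45  91/ 49  67/ 57  66/ 57  66/ 56  65/ 55  68/ 50  82/ 31  83/ 31  83/ 32  78/ 30
189 133/ 45 141/ 47 140/ 45 143/ 45 144/ 48 132/ 44  91/ 49  65/ 56  67/ 58  68/ 59  67/ 58  69/ 50  82/ 32  83/ 31  83/ 30  82/ 29
190 146/ 48 141/ 47 142/ 45 143/ 48 143/ 48 133/ 46  95/ 49  65/ 56  67/ 58  67/ 58  66/ 56  69/ 49  83/ 31  84/ 31  84/ 32  85/ 34
191 142/ 47 140/ 46 142/ 46 143/ 47 143/ 47 140/ 46 128/ 48  70/ 55  67/ 58  68/ 59  68/ 52  76/ 39  84/ 32  84/ 31  82/ 31  83/ 30
192 142/ 45 142/ 47 143/ 46 143/ 47 142/ 45 140/ 46 134/ 46 105/ 51  78/ 68  74/ 61  71/ 43  83/ 32  83/ 31  82/ 29  84/ 32  83/ 31
193 141/ 46 137/ 46 143/ 47 143/ 47 142/ 47 140/ 47 130/ 42  85/ 44  80/ 68  73/ 57  75/ 33  83/ 32  84/ 31  83/ 30  83/ 32  83/ 33
194 128/ 43 102/ 36 142/ 47 141/ 46 138/ 46 
[... 1235 characters left out ...]
  84/ 34  84/ 33  83/ 32  81/ 32  72/ 30
204  79/ 31  85/ 32  86/ 34  84/ 33  84/ 34  76/ 30  32/ 23  36/ 23  61/ 30  82/ 31  85/ 34  83/ 32  84/ 31  82/ 31  75/ 31  74/ 30
205  68/ 29  80/ 31  81/ 34  76/ 30  80/ 32  74/ 30  32/ 25  42/ 25  70/ 30  81/ 31  84/ 33  83/ 30  83/ 32  80/ 33  76/ 30  71/ 29
206  49/ 29  64/ 29  65/ 28  64/ 30  65/ 29  61/ 28  32/ 23  40/ 26  62/ 29  67/ 28  68/ 28  76/ 31  81/ 31  75/ 30  73/ 30  60/ 28
207  32/ 25  41/ 26  57/ 28  67/ 27  69/ 32  65/ 31  58/ 28  52/ 28  59/ 29  63/ 26  63/ 28  68/ 30  68/ 31  66/ 28  61/ 28  40/ 24
208  30/ 25  32/ 26  31/ 24  42/ 28  56/ 29  58/ 27  68/ 29  68/ 30  67/ 29  68/ 28  66/ 28  62/ 27  44/ 24  40/ 25  29/ 23  30/ 24
```

The blade sits about 1.2 mm to the right of the slot line. Blade centre is near column 307.05 and slot near 306.4, at about 0.54 px/mm. I'll shift it along tool +x and recheck.

Emit:
servo_tool([
  [0.0012,0,0.002,0,0,0,0],
  [0,0,0,0,0,0,0],
  [0,0,0,0,0,0,0],
])

```text
time: 9.25
tcp_pos: [0.497, 0.0292, 0.1574]
ee_rot: [-3.142, 0.0, -2.013]
force: [-0.1, -0.2, -0.5]
opening: 0.0189
```

```bash
python3 o.py; python3 - <<'E'
from h import *
d=get_image("scene"); crop(d,285,160,335,220,12,"pics/s6.png"); px=d["pixels"].astype(int)
for r in range(191,207): print(r,' '.join('%3d/%3d'%(px[r,c,0],px[r,c,2]) for c in range(302,312)))
E
```

```text
9.25 [ 0.385  0.241 -0.406  0.    -0.924  0.743] [0.497  0.0292 0.1574] [-180.      0.   -115.33] [-0.1  -0.25 -0.47] [0.074 0.002 0.015] 0.0189
191 143/ 47 142/ 45 129/ 50  69/ 56  68/ 60  68/ 59  66/ 57  67/ 50  77/ 32  84/ 32
192 143/ 47 143/ 47 131/ 46  95/ 52  75/ 64  73/ 63  66/ 51  76/ 40  82/ 33  84/ 31
193 143/ 47 142/ 47 126/ 42  82/ 39  82/ 62  75/ 65  56/ 37  82/ 32  82/ 34  83/ 31
194 138/ 46 129/ 43  85/ 33  83/ 39  79/ 60  68/ 57  52/ 32  80/ 30  82/ 30  85/ 32
195  86/ 31  86/ 33  83/ 31  84/ 47  79/ 69  68/ 58  57/ 30  82/ 33  82/ 30  84/ 32
196  86/ 34  86/ 34  83/ 33  78/ 45  71/ 61  61/ 51  56/ 30  79/ 29  83/ 31  83/ 31
197  86/ 34  85/ 33  84/ 32  80/ 39  67/ 58  61/ 49  66/ 32  80/ 30  84/ 32  84/ 33
198  85/ 31  84/ 33  85/ 32  81/ 40  66/ 56  62/ 49  70/ 30  82/ 32  85/ 34  84/ 33
199  85/ 33  84/ 34  86/ 34  87/ 42  63/ 54  57/ 42  70/ 29  82/ 31  84/ 32  84/ 32
200  85/ 32  84/ 33  85/ 33  82/ 40  63/ 55  60/ 42  80/ 30  83/ 33  85/ 34  84/ 32
201  86/ 33  83/ 30  81/ 33  62/ 29  31/ 25  47/ 25  81/ 32  82/ 32  84/ 32  83/ 31
202  85/ 32  84/ 33  79/ 32  55/ 26  32/ 26  53/ 27  80/ 30  84/ 33  84/ 32  84/ 33
203  85/ 33  85/ 32  77/ 31  43/ 25  33/ 26  52/ 27  82/ 32  82/ 31  84/ 33  85/ 34
204  85/ 35  84/ 33  75/ 31  34/ 27  35/ 23  61/ 27  82/ 32  85/ 34  84/ 33  84/ 33
205  75/ 30  81/ 33  75/ 29  32/ 25  39/ 24  70/ 31  81/ 31  83/ 32  85/ 32  83/ 32
206  64/ 29  66/ 29  60/ 27  34/ 24  41/ 26  61/ 27  69/ 29  68/ 30  74/ 30  80/ 32
```

View pics/s6.png

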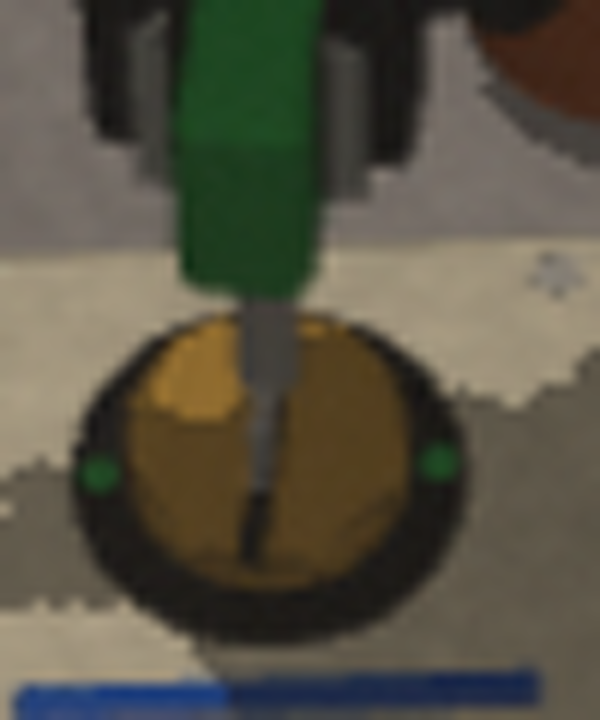

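The blade is now about 0.3 mm left of the slot centre, with the dark slot edge showing on its right. I'll trim that and press lightly.

Emit:
servo_tool([
  [-0.0003,0,0.001,0,0,0,0],
  [0,0,0.001,0,0,0,0],
  [0,0,0.001,0,0,0,0],
  [0,0,0.001,0,0,0,0],
  [0,0,0,0,0,0,0],
  [0,0,0,0,0,0,0],
])

```text
time: 9.9
tcp_pos: [0.4972, 0.0295, 0.1533]
ee_rot: [3.142, -0.0, -2.013]
force: [0.5, 0.1, -0.9]
opening: 0.0192
```

```bash
python3 o.py
```

```text
9.9 [ 0.386  0.246 -0.411  0.    -0.914  0.743] [0.4972 0.0295 0.1533] [ 180.     -0.   -115.33] [ 0.46  0.07 -0.9 ] [-0.006 -0.036 -0.071] 0.0192
```

Emit:
servo_tool([
  [0,0,0.001,0,0,0,0],
  [0,0,0.001,0,0,0,0],
  [0,0,0,0,0,0,0],
  [0,0,0,0,0,0,0],
])

```text
time: 10.3
tcp_pos: [0.4971, 0.0295, 0.1513]
ee_rot: [3.141, -0.0, -2.013]
force: [-1.0, 0.0, -0.6]
opening: 0.0192
```

Emit:
servo_tool([
  [0,0,0.001,0,0,0,0],
  [0,0,0.001,0,0,0,0],
  [0,0,0,0,0,0,0],
  [0,0,0,0,0,0,0],
])

```text
time: 10.7
tcp_pos: [0.4971, 0.0295, 0.1493]
ee_rot: [3.142, -0.0, -2.013]
force: [-0.2, 0.3, -0.8]
opening: 0.0191
```

```bash
python3 o.py;python3 - <<'E'
from h import *
d=get_image("scene"); crop(d,285,160,335,220,12,"pics/s7.png")
E
```

```text
10.7 [ 0.386  0.251 -0.416 -0.    -0.904  0.743] [0.4971 0.0295 0.1493] [ 180.     -0.   -115.33] [-0.17  0.34 -0.82] [0.007 0.003 0.016] 0.0191
```

View pics/s7.png

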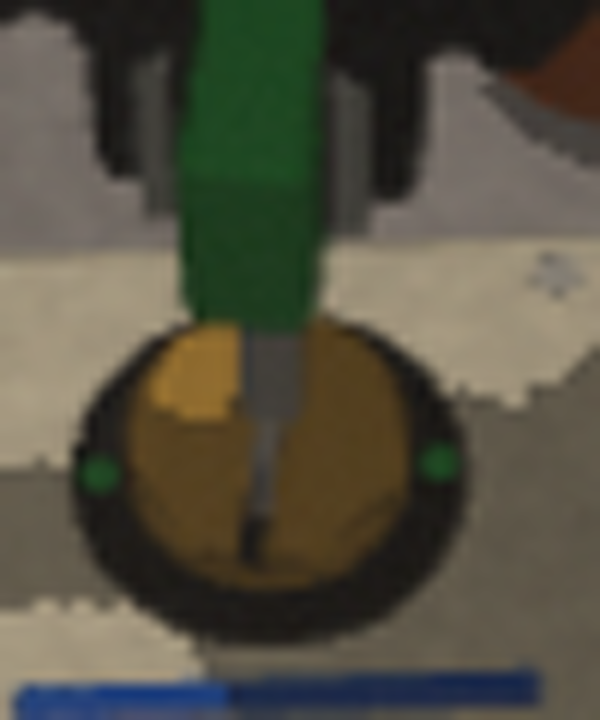

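The blade is in the slot with no contact force so far. I'll keep going down to feel the slot floor.

Emit:
servo_tool([
  [0,0,0.001,0,0,0,0],
  [0,0,0,0,0,0,0],
  [0,0,0,0,0,0,0],
])

```text
time: 11.05
tcp_pos: [0.4973, 0.0295, 0.1487]
ee_rot: [-3.141, 0.0, -2.013]
force: [-0.6, -0.4, 2.1]
opening: 0.0191
```

Emit:
servo_tool([
  [0,0,0.001,0,0,0,0],
  [0,0,0,0,0,0,0],
  [0,0,0,0,0,0,0],
])

```text
time: 11.35
tcp_pos: [0.4973, 0.0295, 0.1475]
ee_rot: [-3.141, 0.0, -2.013]
force: [-0.5, 0.5, 3.3]
opening: 0.0191
```

```bash
python3 o.py
```

```text
11.35 [ 0.386  0.253 -0.418  0.    -0.899  0.743] [0.4973 0.0295 0.1475] [-1.7998e+02  1.0000e-02 -1.1532e+02] [-0.48  0.55  3.35] [ 0.011  0.344 -0.01 ] 0.0191
```

The blade is on the slot floor at about 4 N. I'll turn clockwise (tool +z) in steps and watch side force and moment.

Emit:
servo_tool([
  [0,0,0,0,0,3,0],
  [0,0,0,0,0,3,0],
  [0,0,0,0,0,3,0],
  [0,0,0,0,0,3,0],
  [0,0,0,0,0,0,0],
])

```text
time: 11.85
tcp_pos: [0.497, 0.029, 0.1474]
ee_rot: [-3.142, -0.001, -2.222]
force: [-1.1, -2.2, 3.4]
opening: 0.0192
```

```bash
python3 o.py; cat > f.py <<'E'
from h import *
# tool-axis averaged forces; camera calls advance time .05 s for new readings
F=[];T=[]
for i in range(6):
    o=env.observe(); R=cv2.Rodrigues(np.zeros(3))[0]
    from scipy.spatial.transform import Rotation as Ro
    r=Ro.from_euler('xyz',o["ee_rot"]); F.append(r.inv().apply(o["force"])); T.append(r.inv().apply(o["wrist_torque"])); 
    if i<5: d=get_image("scene")
print("t",round(o["time"],2),"tcp",o["tcp_pos"].round(4),"yaw",np.degrees(o["ee_rot"][2]).round(2),"Ftool",np.mean(F,0).round(2),"Ttool",np.mean(T,0).round(3),"std",np.std(F,0).round(2),np.std(T,0).round(3))
crop(d,285,160,335,220,12,"pics/f_%.2f.png"%o["time"])
E
python3 f.py
```

```text
11.85 [ 0.385  0.253 -0.419  0.001 -0.9    0.534] [0.497  0.029  0.1474] [-1.8000e+02 -7.0000e-02 -1.2731e+02] [-1.09 -2.25  3.4 ] [-0.754  0.37   0.065] 0.0192
t 12.1 tcp [0.4969 0.0291 0.1473] yaw -127.3 Ftool [ 2.54 -0.75 -3.18] Ttool [ 0.244  0.951 -0.012] std [0.65 0.45 0.43] [0.073 0.105 0.027]
```

Side force is +2.5 N along tool x, so the key axis sits too far along +slot from the lock axis. This agrees with the top-camera estimate. I'll shift and go on.

Emit:
servo_tool([
  [0.0005,0.002,0,0,0,0,0],
  [0,0,0,0,0,0,0],
  [0,0,0,0,0,0,0],
])

```text
time: 12.4
tcp_pos: [0.4959, 0.0299, 0.1477]
ee_rot: [-3.14, 0.0, -2.222]
force: [0.2, -5.7, 2.7]
opening: 0.0186
```

```bash
python3 f.py
```

```text
t 12.65 tcp [0.4958 0.03   0.1476] yaw -127.29 Ftool [ 3.48 -3.81 -2.76] Ttool [ 1.394  1.241 -0.043] std [0.58 0.29 0.5 ] [0.03  0.018 0.026]
```

Emit:
servo_tool([
  [0.0008,0,0,0,0,0,0],
  [0,0,0,0,0,0,0],
  [0,0,0,0,0,0,0],
])

```text
time: 12.95
tcp_pos: [0.4955, 0.0299, 0.1476]
ee_rot: [-3.141, 0.001, -2.222]
force: [2.0, -2.8, 3.1]
opening: 0.019
```

```bash
python3 f.py
```

```text
t 13.2 tcp [0.4952 0.03   0.1475] yaw -127.32 Ftool [ 1.1  -3.07 -2.92] Ttool [ 1.139  0.431 -0.042] std [0.5  0.37 0.38] [0.06  0.097 0.029]
```

Emit:
servo_tool([
  [0,0,0,0,0,3,0],
  [0,0,0,0,0,3,0],
  [0,0,0,0,0,3,0],
  [0,0,0,0,0,3,0],
  [0,0,0,0,0,3,0],
  [0,0,0,0,0,0,0],
])

```text
time: 13.8
tcp_pos: [0.4951, 0.03, 0.1474]
ee_rot: [3.142, 0.001, -2.484]
force: [2.2, -2.1, 2.9]
opening: 0.0192
```

```bash
python3 f.py; ls pics/f_* | tail -1
```

```text
t 14.05 tcp [0.4951 0.03   0.1474] yaw -142.29 Ftool [-0.87 -2.04 -2.99] Ttool [ 0.847 -0.214 -0.011] std [0.66 0.62 0.28] [0.068 0.052 0.037]
pics/f_14.05.png
```

View pics/f_14.05.png

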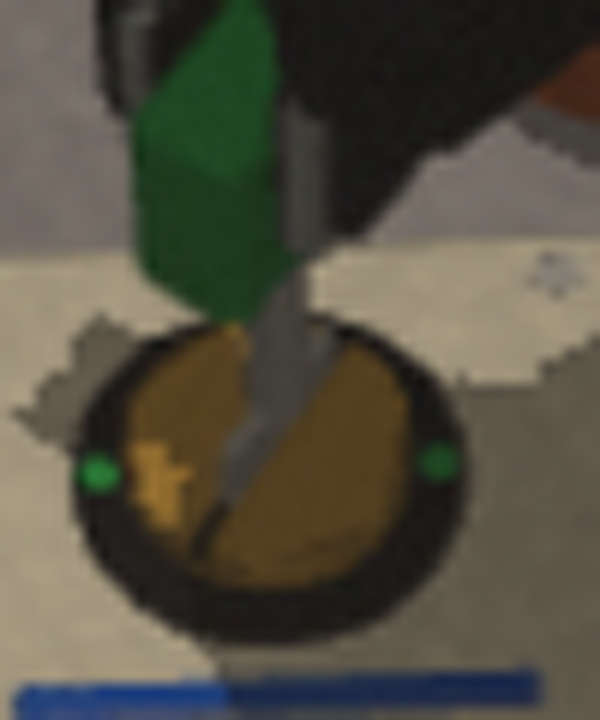

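The lock is turning with the key (slot end now at crop (200,550)). I'll continue.

Emit:
servo_tool([
  [0,0,0,0,0,3,0],
  [0,0,0,0,0,3,0],
  [0,0,0,0,0,3,0],
  [0,0,0,0,0,3,0],
  [0,0,0,0,0,3,0],
  [0,0,0,0,0,0,0],
])

```text
time: 14.65
tcp_pos: [0.4952, 0.03, 0.1475]
ee_rot: [3.141, 0.001, -2.745]
force: [1.9, -0.8, 3.5]
opening: 0.0188
```

```bash
python3 f.py; ls pics/f_* | tail -1
```

```text
t 14.9 tcp [0.4952 0.0299 0.1474] yaw -157.29 Ftool [-2.03 -1.19 -3.17] Ttool [ 0.51  -0.76  -0.013] std [0.5  0.34 0.27] [0.051 0.052 0.027]
pics/f_14.90.png
```

Emit:
servo_tool([
  [-0.0004,0,0,0,0,3,0],
  [0,0,0,0,0,3,0],
  [-0.0003,0,0,0,0,3,0],
  [0,0,0,0,0,3,0],
  [0,0,0,0,0,3,0],
  [0,0,0,0,0,3,0],
  [0,0,0,0,0,3,0],
  [0,0,0,0,0,0,0],
])

```text
time: 15.7
tcp_pos: [0.4955, 0.03, 0.1474]
ee_rot: [3.141, 0.0, -3.112]
force: [3.1, -0.5, 3.2]
opening: 0.0194
```

```bash
python3 f.py; ls pics/f_* | tail -1
```

```text
t 15.95 tcp [0.4955 0.03   0.1473] yaw -178.29 Ftool [-2.42 -0.41 -3.35] Ttool [ 0.189 -0.831 -0.001] std [0.45 0.59 0.26] [0.029 0.05  0.019]
pics/f_15.95.png
```

View pics/f_15.95.png

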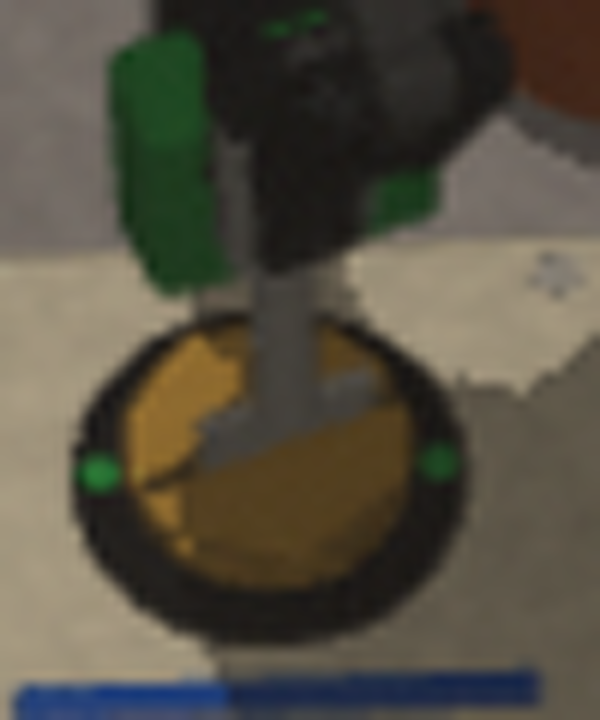

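The blade is still fully in the slot, and the slot is about 20° short of the green dots. I'll relieve the side force, turn further and monitor the joint-6 torque as well.

Emit:
servo_tool([
  [-0.0006,0,0,0,0,2,0],
  [0,0,0,0,0,2,0],
  [0,0,0,0,0,2,0],
  [0,0,0,0,0,2,0],
  [0,0,0,0,0,0,0],
])

```text
time: 16.45
tcp_pos: [0.4957, 0.0299, 0.1472]
ee_rot: [-3.141, -0.001, 3.032]
force: [0.8, -0.7, 3.2]
opening: 0.0192
```

```bash
sed -i 's/F=\[\];T=\[\]/F=[];T=[];J=[]/; s/F.append(/J.append(o["joint_torque"][5]); F.append(/; s/^print("t"/print("j6",np.round(J,4));print("t"/' f.py; python3 f.py
```

```text
j6 [-0.1412 -0.0485 -0.0205 -0.015  -0.0153 -0.0167]
t 16.7 tcp [0.4957 0.0299 0.1472] yaw 173.69 Ftool [-1.37  0.26 -3.2 ] Ttool [-0.058 -0.463 -0.019] std [0.47 0.55 0.28] [0.052 0.078 0.03 ]
```

Emit:
servo_tool([
  [-0.0002,0,0,0,0,1.5,0],
  [0,0,0,0,0,1.5,0],
  [0,0,0,0,0,1.5,0],
  [0,0,0,0,0,1.5,0],
  [0,0,0,0,0,1.5,0],
  [0,0,0,0,0,1.5,0],
  [0,0,0,0,0,0,0],
])

```text
time: 17.4
tcp_pos: [0.4959, 0.0298, 0.1472]
ee_rot: [-3.141, -0.001, 2.873]
force: [-0.9, 1.2, 3.6]
opening: 0.0193
```

```bash
sed -i 's/^print("j6",/print("Tz",np.array(T)[:,2].round(3),"j6",/' f.py; python3 f.py
```

```text
Tz [-0.042  0.032 -0.012 -0.022 -0.033 -0.046] j6 [-0.1174 -0.0485 -0.0258 -0.0197 -0.0181 -0.0178]
t 17.65 tcp [0.496  0.0299 0.1472] yaw 164.67 Ftool [ 0.62  0.22 -3.58] Ttool [-0.117  0.183 -0.021] std [0.41 0.44 0.39] [0.021 0.037 0.026]
```

Emit:
servo_tool([
  [0,0,0,0,0,1,0],
  [0,0,0,0,0,1,0],
  [0,0,0,0,0,1,0],
  [0,0,0,0,0,0,0],
  [0,0,0,0,0,0,0],
])

```text
time: 18.15
tcp_pos: [0.496, 0.0299, 0.1472]
ee_rot: [-3.141, -0.0, 2.822]
force: [-0.5, 0.5, 3.5]
opening: 0.0188
```

```bash
python3 f.py
```

```text
Tz [-0.039 -0.03  -0.015 -0.05  -0.006 -0.056] j6 [-0.0312 -0.0272 -0.0261 -0.0259 -0.0259 -0.0259]
t 18.4 tcp [0.4961 0.0299 0.1472] yaw 161.67 Ftool [ 1.27  0.19 -2.99] Ttool [-0.005  0.47  -0.033] std [0.61 0.17 0.44] [0.018 0.015 0.018]
```

Emit:
servo_tool([
  [0,0,0,0,0,0.5,0],
  [0,0,0,0,0,0.5,0],
  [0,0,0,0,0,0.5,0],
  [0,0,0,0,0,0,0],
  [0,0,0,0,0,0,0],
])

```text
time: 18.9
tcp_pos: [0.4961, 0.0298, 0.1473]
ee_rot: [-3.141, -0.0, 2.795]
force: [-2.7, 1.4, 2.9]
opening: 0.0193
```

```bash
python3 f.py
```

```text
Tz [-0.026  0.012 -0.026 -0.064 -0.025 -0.051] j6 [-0.0372 -0.0352 -0.0347 -0.0346 -0.0346 -0.0346]
t 19.15 tcp [0.4961 0.0299 0.1473] yaw 160.17 Ftool [ 2.03  0.14 -3.2 ] Ttool [ 0.078  0.629 -0.03 ] std [0.49 0.19 0.58] [0.032 0.037 0.024]
```

Emit:
servo_tool([
  [0.0003,0,0,0,0,0.5,0],
  [0,0,0,0,0,0.5,0],
  [0,0,0,0,0,0.5,0],
  [0,0,0,0,0,0.5,0],
  [0,0,0,0,0,0,0],
  [0,0,0,0,0,0,0],
])

```text
time: 19.75
tcp_pos: [0.4961, 0.0299, 0.1474]
ee_rot: [-3.142, 0.0, 2.761]
force: [-1.2, -0.6, 3.2]
opening: 0.0193
```

```bash
python3 f.py
```

```text
Tz [-0.155 -0.206 -0.163 -0.265 -0.176 -0.206] j6 [-0.1674 -0.1656 -0.1652 -0.1652 -0.1653 -0.1654]
t 20.0 tcp [0.496  0.03   0.1474] yaw 158.18 Ftool [ 0.35 -1.1  -2.95] Ttool [ 0.409  0.225 -0.195] std [0.64 0.35 0.31] [0.015 0.023 0.037]
```

Torque is about 0.165 N·m at joint 6 and 0.195 N·m at the wrist, inside the firm range and rising sharply, so this is the stop. I'll back off into the blade play and check j6 before lifting.

Emit:
servo_tool([
  [0,0,0,0,0,-1,0],
  [0,0,0,0,0,-1,0],
  [0,0,0,0,0,-1,0],
  [0,0,0,0,0,0,0],
  [0,0,0,0,0,0,0],
])

```text
time: 20.5
tcp_pos: [0.4962, 0.0301, 0.1474]
ee_rot: [3.141, 0.0, 2.813]
force: [0.4, -1.0, 3.9]
opening: 0.0189
```

```bash
python3 f.py
```

```text
Tz [ 0.047  0.051 -0.028 -0.01  -0.012 -0.   ] j6 [0.0075 0.0036 0.0027 0.0026 0.0027 0.0028]
t 20.75 tcp [0.4962 0.0301 0.1474] yaw 161.18 Ftool [-0.08 -0.27 -3.3 ] Ttool [ 0.19  -0.011  0.008] std [0.63 0.52 0.55] [0.061 0.019 0.03 ]
```

Torque is free and side forces are near 0. I'll lift straight up.

Emit:
servo_tool([
  [0,0,-0.003,0,0,0,0],
  [0,0,-0.004,0,0,0,0],
  [0,0,-0.005,0,0,0,0],
  [0,0,-0.01,0,0,0,0],
  [0,0,-0.015,0,0,0,0],
  [0,0,-0.016,0,0,0,0],
  [0,0,0,0,0,0,0],
])

```text
time: 21.45
tcp_pos: [0.4973, 0.0304, 0.2029]
ee_rot: [3.139, 0.004, 2.813]
force: [0.7, -0.2, -1.4]
opening: 0.0187
```

```bash
python3 o.py; python3 - <<'E'
from h import *
d=get_image("scene"); crop(d,260,120,360,220,6,"pics/s9.png")
E
```

```text
21.45 [ 3.880e-01  1.910e-01 -3.430e-01  1.000e-03 -1.031e+00 -7.160e-01] [0.4973 0.0304 0.2029] [179.83   0.24 161.19] [ 0.72 -0.18 -1.43] [0.065 0.013 0.004] 0.0187
```

View pics/s9.png

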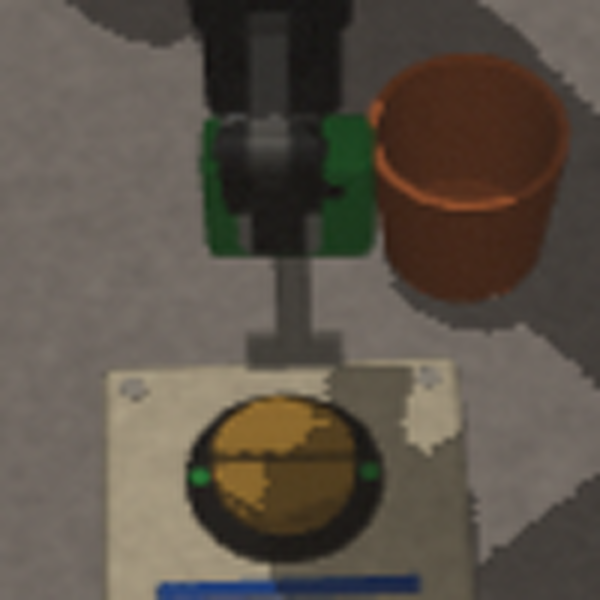

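```bash
cat > slot.py <<'E'
from h import *
import sys
n=sys.argv[1]; C=eval(sys.argv[2]); d=get_image(n); px=d["pixels"]
k=8; x0,y0=C[0]-25,C[1]-25
up=cv2.resize(px[y0:y0+50,x0:x0+50],None,fx=k,fy=k,interpolation=cv2.INTER_CUBIC)
h2=cv2.cvtColor(up,cv2.COLOR_RGB2HSV); v=h2[:,:,2].astype(float)
f=lambda p:(np.asarray(p,float)+.5)/k-.5+[x0,y0]
# local dark ridge: blackhat
bh=cv2.morphologyEx(v.astype(np.uint8),cv2.MORPH_BLACKHAT,np.ones((41,41)))
Cw=ray(d,[C],.084)[0,:2]
yy,xx=np.mgrid[0:400,0:400]; W=ray(d,f(np.c_[xx.ravel(),yy.ravel()]),.084)[:,:2]
w=bh.ravel().astype(float); w[w<12]=0
for it in range(4):
    ok=np.linalg.norm(W-Cw,axis=1)<.017
    if it:
        nrm=np.array([-u[1],u[0]]); ok&=abs((W-c)@nrm)<.004
    ww=w*ok; c=(W*ww[:,None]).sum(0)/ww.sum(); ev,V=np.linalg.eigh((W-c).T@((W-c)*ww[:,None])); u=V[:,1]
print(n,"slot c",c.round(4),"ang",(np.degrees(np.arctan2(u[1],u[0]))%180).round(2),(ev[0]/ev[1])**.5)
E
python3 slot.py scene "(307,197)"; python3 slot.py scene "(144,250)"; python3 slot.py top "(478,268)"
```

```text
scene slot c [0.4969 0.026 ] ang 71.24 0.15106493782795877
scene slot c [ 0.5111 -0.2724] ang 94.98 0.15217608561290263
top slot c [ 0.5082 -0.2735] ang 94.25 0.16575523137494214
```

Emit:
servo_tool([
  [0,0.02,0,0,0,0,0],
  [0,0.035,0,0,0,0,0],
  [0,0.04,0,0,0,0,0],
  [0,0.04,0,0,0,0,0],
  [0,0.04,0,0,0,0,0],
  [0,0.035,0,0,0,0,0],
  [0,0.025,0,0,0,0,0],
  [-0.0006,0.0148,0,0,0,0,0],
  [0,0,0,0,0,-8,0],
  [0,0,0,0,0,-8,0],
])

```text
time: 22.65
tcp_pos: [0.5767, 0.2662, 0.199]
ee_rot: [-3.14, -0.002, 3.098]
force: [-0.1, -0.5, -0.5]
opening: 0.019
```

Emit:
servo_tool([
  [0,0,0,0,0,-8.3,0],
  [0,0,0,0,0,-8.3,0],
  [0,0,0,0,0,-8.3,0],
  [0,0,0,0,0,-8.3,0],
  [0,0,0,0,0,-8.3,0],
  [0,0,0,0,0,-8.3,0],
  [0,0,0,0,0,-8.3,0],
  [0,0,0,0,0,-8.3,0],
  [0,0,0,0,0,-8.3,0],
  [0,0,0,0,0,-8.3,0],
])

```text
time: 23.65
tcp_pos: [0.5767, 0.2654, 0.1995]
ee_rot: [3.14, -0.001, -1.737]
force: [0.5, -0.0, -0.6]
opening: 0.0189
```

Emit:
servo_tool([
  [0,0,0,0,0,-8,0],
  [0,0,0,0,0,-8,0],
  [0,0,0,0,0,-8,0],
  [0,0,0,0,0,-6,0],
  [0,0,0,0,0,-3,0],
  [0,0,0,0,0,0,0],
  [0,0,0,0,0,0,0],
])

```text
time: 24.35
tcp_pos: [0.5769, 0.2657, 0.1999]
ee_rot: [3.141, -0.0, -1.168]
force: [-0.8, -0.3, -1.6]
opening: 0.019
```

```bash
python3 o.py; python3 slot.py top "(311,278)"; python3 - <<'E'
from h import *
d=get_image("scene"); crop(d,380,110,480,230,5,"pics/s10.png")
crop(get_image("top"),270,230,350,310,7,"pics/t10.png")
E
```

```text
24.35 [ 0.686  0.424 -0.011 -0.    -1.137  1.288] [0.5769 0.2657 0.1999] [ 1.7994e+02 -1.0000e-02 -6.6920e+01] [-0.83 -0.25 -1.55] [-0.007 -0.044 -0.014] 0.019
top slot c [0.4951 0.0304] ang 73.12 0.16659580906908078
```

View pics/s10.png

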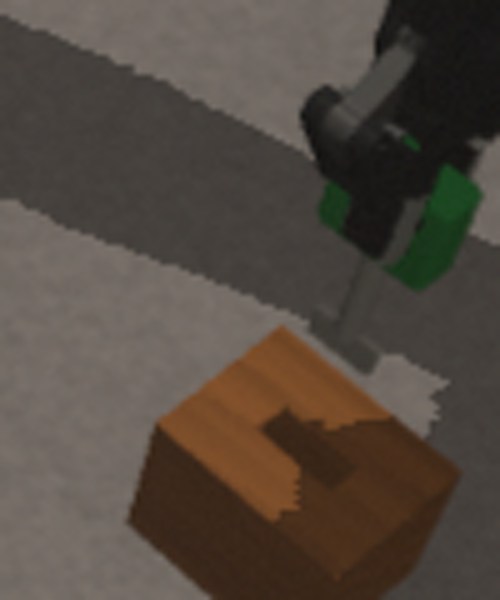

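View pics/t10.png

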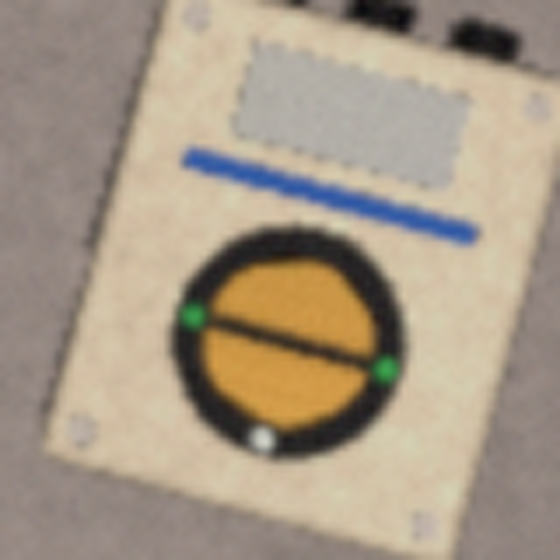

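The slot is at 73.1° and the dots at 73.1–73.4°, so the lock is seated. The key hangs upright over the empty hole. I'll lower it into the stand.

Emit:
servo_tool([
  [-0.0004,-0.0009,0.02,0,0,0,0],
  [0,0,0.02,0,0,0,0],
  [0,0,0.01,0,0,0,0],
  [0,0,0.008,0,0,0,0],
  [0,0,0.006,0,0,0,0],
  [0,0,0.006,0,0,0,0],
  [0,0,0.006,0,0,0,0],
  [0,0,0,0,0,0,0],
])

```text
time: 25.3
tcp_pos: [0.5774, 0.2667, 0.1236]
ee_rot: [3.14, -0.0, -1.167]
force: [-0.6, -0.0, -0.7]
opening: 0.0194
```

```bash
python3 o.py; python3 - <<'E'
from h import *
d=get_image("scene"); crop(d,380,110,480,230,5,"pics/s11.png")
E
```

```text
25.3 [ 0.687  0.493 -0.104 -0.    -0.975  1.289] [0.5774 0.2667 0.1236] [ 1.7992e+02 -1.0000e-02 -6.6840e+01] [-0.57 -0.04 -0.73] [-0.003 -0.003 -0.029] 0.0194
```

View pics/s11.png

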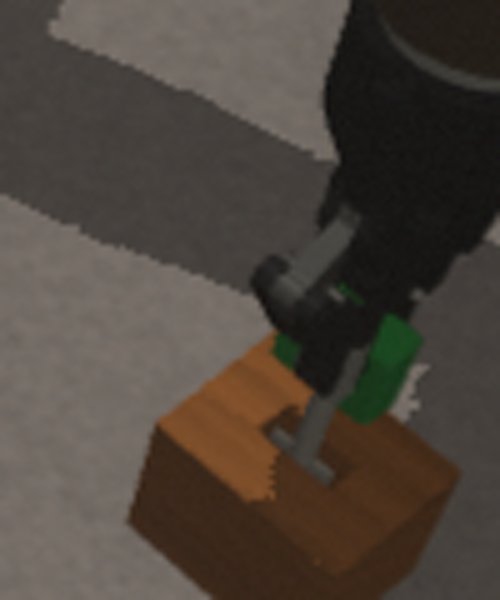

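```bash
python3 - <<'E'
from h import *
o=env.observe(); d=get_image("scene"); p=o["tcp_pos"]; psi=o["ee_rot"][2]; u=np.array([np.cos(psi+np.pi/2),np.sin(psi+np.pi/2),0])
q=lambda P:((proj(d,P)[0]-[380,110])*5+2.5).round(0)
for k in(0,.004):
  for z in(.0523,.0663,.070,.112): print(k,z,[q(np.array([p[0],p[1],z])+u*(k+s)) for s in(-.014,0,.014)])
E
```

```text
0 0.0523 [array([269., 451.]), array([297., 474.]), array([325., 497.])]
0 0.0663 [array([277., 430.]), array([305., 453.]), array([334., 476.])]
0 0.07 [array([279., 425.]), array([307., 448.]), array([336., 471.])]
0 0.112 [array([304., 358.]), array([333., 382.]), array([364., 406.])]
0.004 0.0523 [array([277., 457.]), array([305., 480.]), array([333., 503.])]
0.004 0.0663 [array([285., 437.]), array([313., 460.]), array([342., 483.])]
0.004 0.07 [array([287., 431.]), array([316., 454.]), array([344., 478.])]
0.004 0.112 [array([312., 365.]), array([342., 388.]), array([372., 412.])]
```

The projection matches: the visible piece is the blade's top edge and its bottom is hidden below the rim, so it is inside the hole. I'll keep lowering.

Emit:
servo_tool([
  [0,0,0.008,0,0,0,0],
  [0,0,0.008,0,0,0,0],
  [0,0,0.008,0,0,0,0],
  [0,0,0.008,0,0,0,0],
  [0,0,0.006,0,0,0,0],
  [0,0,0.003,0,0,0,0],
  [0,0,0,0,0,0,0],
])

```text
time: 26.1
tcp_pos: [0.5776, 0.2668, 0.0826]
ee_rot: [3.14, -0.0, -1.166]
force: [0.3, -0.3, -0.1]
opening: 0.0188
```

```bash
python3 o.py
```

```text
26.1 [ 0.687  0.536 -0.145 -0.    -0.89   1.289] [0.5776 0.2668 0.0826] [ 1.7993e+02 -2.0000e-02 -6.6830e+01] [ 0.29 -0.32 -0.1 ] [ 0.017 -0.017 -0.009] 0.0188
```

Emit:
servo_tool([
  [0,0,0.001,0,0,0,0],
  [0,0,0,0,0,0,0],
  [0,0,0,0,0,0,0],
])

```text
time: 26.4
tcp_pos: [0.578, 0.2671, 0.0827]
ee_rot: [-3.141, 0.0, -1.166]
force: [0.2, 0.3, -1.4]
opening: 0.0189
```

```bash
python3 f.py
```

```text
Tz [ 0.041 -0.     0.022  0.022  0.002  0.   ] j6 [-0. -0. -0.  0.  0. -0.]
t 26.65 tcp [0.5779 0.267  0.0825] yaw -66.83 Ftool [ 0.3  -0.05  0.79] Ttool [ 0.028 -0.018  0.015] std [0.42 0.43 0.67] [0.028 0.025 0.015]
```

Emit:
servo_tool([
  [0,0,0.001,0,0,0,0],
  [0,0,0,0,0,0,0],
  [0,0,0,0,0,0,0],
  [0,0,0,0,0,0,0.3],
  [0,0,0,0,0,0,0.6],
  [0,0,0,0,0,0,1],
  [0,0,0,0,0,0,1],
  [0,0,0,0,0,0,1],
  [0,0,0,0,0,0,1],
])

```text
time: 27.55
tcp_pos: [0.5778, 0.267, 0.0814]
ee_rot: [-3.142, -0.0, -1.166]
force: [-0.3, -0.2, -0.0]
opening: 0.0856
```

Emit:
servo_tool([
  [0,0,-0.01,0,0,0,1],
  [0,0,-0.02,0,0,0,1],
  [0,0,-0.03,0,0,0,1],
  [0,0,-0.04,0,0,0,1],
  [0,0,-0.04,0,0,0,1],
  [0,-0.0,-0.01,0,0,0,1],
  [0.03,0.03,0,0,0,0,1],
  [0.03,0.03,0,0,0,0,1],
  [0.03,0.03,0,0,0,0,1],
  [0,0,0,0,0,0,1],
])

```text
time: 28.55
tcp_pos: [0.5281, 0.1451, 0.2322]
ee_rot: [3.141, 0.0, -1.17]
force: [0.5, 0.5, -0.1]
opening: 0.0854
```

```bash
python3 o.py; python3 - <<'E'
from h import *
s=get_image("scene"); cv2.imwrite("pics/s12.png",s["pixels"][:,:,::-1]); t=get_image("top"); cv2.imwrite("pics/t12.png",t["pixels"][:,:,::-1])
E
```

```text
28.55 [ 0.564  0.253 -0.181 -0.    -1.137  1.408] [0.5281 0.1451 0.2322] [ 1.7994e+02  1.0000e-02 -6.7020e+01] [ 0.53  0.51 -0.09] [ 0.009 -0.092 -0.013] 0.0854
```

View pics/s12.png

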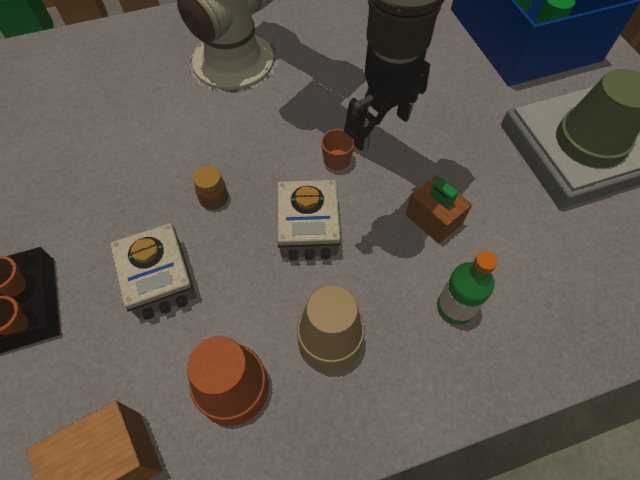

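View pics/t12.png

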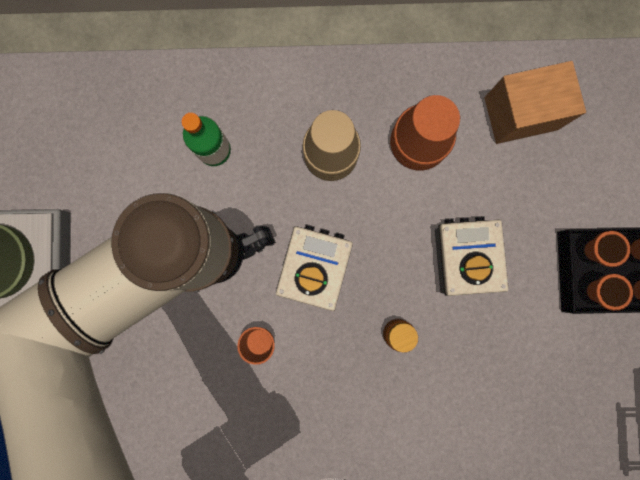

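Everything is in place: the key is back in the stand at scene (443,192), both slots line up with their green dots, and the bystanders haven't moved. One last measurement, then I'll hand in.

```bash
python3 slot.py top "(311,278)"; python3 slot.py top "(478,268)"; python3 - <<'E'
from h import *
crop(get_image("scene"),395,155,495,255,5,"pics/s13.png")
E
```

```text
top slot c [0.4952 0.0305] ang 73.1 0.16707121097549799
top slot c [ 0.5082 -0.2735] ang 94.2 0.16570872816711013
```

View pics/s13.png

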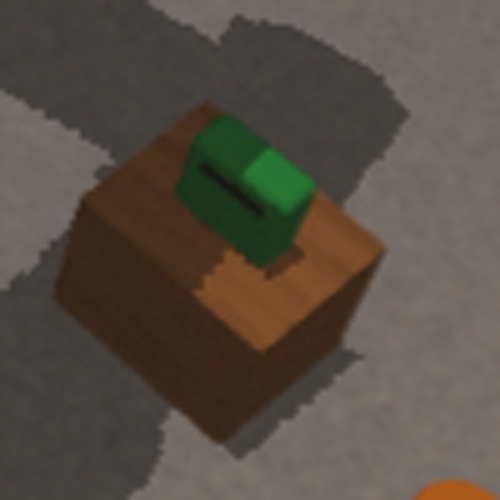

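The grip is upright and flush on the block; the small dark patch at (285,262) is its shadow, which was there at the start too.

```bash
python3 -c "
from plant import workorder
print(workorder.close_job())"
```

```text
the job is handed in; nothing more can be done
None
```

The open lock on box_a is now turned clockwise to its stop, the key is back in its stand, and the job was handed in at about 29 s of the 72 s allowed.

- **Turning:** I pressed with about 4 N, turned the key about 86° in steps and corrected side forces on the way. The largest force I read was about 6.5 N in total. It finished at the stop at 0.165 N·m (joint 6) and 0.195 N·m (wrist, noisier). Both are inside the firm range, though they differ by 0.03 N·m. Single wrist readings scattered up to 0.265 N·m, above the 0.22 N·m limit, while joint 6 stayed steady at 0.165. I then backed off into the blade play and lifted out.
- **Lock angles:** From the top camera, box_a's slot is at 73.1° and its green dots are at 73.1 to 73.4°, so it is seated. A scene-camera reading taken just after lifting gave 71.2°; I put that down to a shadow across the lock head. Box_b's slot read 94.2° at the end, against 94.3° earlier, so it is unchanged.
- **Key and scene:** The key stands upright and flush on the block, and the open gripper is clear of everything. The bystanders look unmoved in the final pictures. I did not measure their positions again.

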